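# Spin the plating turntable and stop it at its start mark

### The job

Try the plating turntable for free running and set it to its start mark: with your fingertips flick the disc so that it spins on its own and its black mark goes past the pointer at least once. Then, before it runs down, brake it with a fingertip pressed on the bare rim of the disc so that it comes to rest with the mark at the pointer and nowhere else, and finish still holding it there with that fingertip. Once the mark has gone by do not let the pegs strike your fingers, pick nothing up, leave the Petri dish seated between its pegs, and leave the things round about where they are.

Things in the scene. Friction and masses are not known exactly. Their poses are not given: they have to be found in the camera images.
- turntable: The plating turntable's fixed stand, bolted to the bench: a grey round foot, diameter 160 mm, with a bearing column that carries the disc. Origin: on the disc's axis, on the bench (underside of the foot), z up. The pointer stands on its -x side.
- pointer (a point): Tip of the steel pointer, 90.5 mm from the disc's axis and 70 mm above the bench (10 mm over the disc's top). The pointer is a fixed strip 16 mm wide that rises outside the rim, 121 mm from the axis at its farthest, bends in over the rim at 72 mm height and ends in this tip; keep the fingers about 40 mm away from it.
- mark (a point): Outer end of the start mark on the disc's top face, 90.5 mm from the axis, 60 mm above the bench. The mark is a black bar 12 mm wide and 26 mm long, lying radially from 67 to 93 mm from the axis; it is flat, and the broadest line on the disc (the others are fine scale lines 6 mm long at every 15 degrees and three narrow slots under the pegs).
- spindle (a joint): Angle of the disc in rad, anticlockwise seen from above is positive; 0 and every whole turn (6.283) either way: mark exactly under the pointer. It counts on over several turns. It starts at rest between 1.2 and 5.08. The bearing is very free both ways: a flicked disc loses about 0.09 of its speed per second plus 0.06 rad/s each second, so from 3 rad/s it coasts some 20 s.
- disc: The aluminium disc, diameter 190 mm, 10 mm thick, about 0.7 kg, turns on the upright axis. Origin: on the axis at its underside, 50 mm above the bench; top face 60 mm above the bench. The bare flat rim, free of pegs, runs from 66 to 95 mm from the axis.
- pegs: Three upright black pegs fixed on the disc round the dish, diameter 14 mm, 26 mm tall (tops 86 mm above the bench), their centres 58 mm from the axis, at 60, 180 and 300 degrees from the mark; they turn with the disc, and pushing one sideways turns the disc. Origin: on the axis on the disc's top face.
- dish: A closed clear Petri dish, diameter 100 mm, 16 mm tall, 40 g, loose on the middle of the disc between the pegs (1 mm gap). Origin: centre of its underside.
- cup: A clear plastic cup, 84 mm across at the rim, 120 mm tall, loose on the bench. Origin: centre of its underside.
- dish_stack: A stack of three Petri dishes, diameter 100 mm, 48 mm tall, loose on the bench. Origin: centre of its underside.
- tissue_box: A tissue carton, 115 x 130 x 85 mm, a tissue standing 30 mm out of it, loose on the bench. Origin: centre of its underside.
- marker: A capped marker pen, 135 mm long, 17 mm thick, lying on the bench along its x axis. Origin: on the bench under its middle.
There are look-alikes about, which are no part of the job. Several things have the shape of the dish; the one meant has the colours described above. What is shaped like the turntable but brown is not meant.

How it is judged (in metres and radians):
On the way, in this order (a step that is already met when the one before it is completed fails the run):
1. the disc spins on its own, untouched, and its mark has gone past the pointer ((value of joint spindle above 6.78319 rad or value of joint spindle below -0.5 rad) and (velocity of joint spindle above 0.5 rad/s or velocity of joint spindle below -0.5 rad/s) and contact force between the fingers and disc below 0.05 N), for 0.2 s.
2. a fingertip pressed on the disc has stopped it with the mark at the pointer (horizontal distance between mark and pointer below 0.015 m and contact force between the fingers and disc above 0.5 N and velocity of joint spindle between -0.05 and 0.05 rad/s), for 0.3 s.
At the end, for the whole second after the job is handed in: The disc is at rest with the outer end of the mark within 15 mm of the pointer tip seen from above (9.5 degrees), a fingertip still presses on the disc itself (over 0.5 N) and not on a peg, the dish sits between its pegs and the bystanders are within 30 mm of where they stood (all of step 2 and contact force between the fingers and pegs below 0.1 N and not (horizontal distance between dish and disc above 0.008 m or z of dish in the frame of disc above 0.016 m or angle between dish's own z axis and vertical above 0.15 rad) and not (distance of cup from where it was at the start of the episode above 0.03 m) and not (distance of dish_stack from where it was at the start of the episode above 0.03 m) and not (distance of tissue_box from where it was at the start of the episode above 0.03 m) and not (distance of marker from where it was at the start of the episode above 0.03 m)); the arm keeps its last pose, push and grip.
It fails at once if once the mark has gone past the pointer, the disc comes to rest with the mark more than 40 mm (25 degrees) away from the pointer ((value of joint spindle above 6.78319 rad or value of joint spindle below -0.5 rad) and velocity of joint spindle between -0.08 and 0.08 rad/s and horizontal distance between mark and pointer above 0.04 m).
It fails at once if once the mark has gone past the pointer, a peg strikes or is caught by the fingers ((value of joint spindle above 6.78319 rad or value of joint spindle below -0.5 rad) and contact force between the fingers and pegs above 0.3 N).
It fails at once if the Petri dish is lifted or knocked out from between its pegs (horizontal distance between dish and disc above 0.008 m or z of dish in the frame of disc above 0.016 m or angle between dish's own z axis and vertical above 0.15 rad).
It fails at once if a bystander is moved (distance of any of cup, dish_stack, tissue_box, marker from where it was at the start of the episode above 0.03 m).
It also fails if it takes over 64 s, if anything falls off the work surface, if the arm or the gripper's body presses on something with over 40 N, if the wrist force passes 120 N, or if a joint passes its speed limit or range.

### The arm

A 6-joint arm with a two-finger parallel gripper is mounted at the origin on the work surface. World frame = base frame: x ahead of the robot, y to its left, z up, the work surface at z = 0. Lengths are in mm, angles in rad, forces in N, time in s.
With the tool pointing down it reaches from about 425 to 1125 mm from the base axis. Payload 14.9 kg.
Tool frame: the origin (TCP) lies midway between the tips of the shut fingers; the grasp point (between the pads) lies 19 mm behind it; x points along the fingers, z is the direction in which the jaws open and shut, and the axes are right-handed (so a half turn about x gives the same grasp; the last joint's range is limited). The gripper opens to 91 mm and grips with 3 to 60 N. Pads are 32 mm wide; open, the fingers measure 118 mm over their backs; the gripper's body (76 mm by 178 mm) begins 60 mm behind the grasp point.
Start: joints at [1.197, 0.379, 1.734, -0, 1.028, -0.033], TCP at [233.976, 659.752, 213.932] pointing down, gripper open.
Joint ranges: [-2.77, 2.77], [-0.74, 2.19], [0, 2.66], [-1.06, 4.2], [0.31, 2.87], [-3.08, 3.08]. Speed limits (rad/s): [1.89, 1.89, 2.39, 3.14, 3.14, 3.14].

### API

Orientations are given as a unit quaternion [x, y, z, w].
In Python, from station import status, get_image, get_calibration, job gives the robot as it stands. The module is installed in compiled form; this text tells all that it offers.
- The arm moves only by the shell command python3 -m pendant 'ROWS' [FORCE]. ROWS is JSON, a list that holds one entry, the list of rows, each a list of 7 numbers: the shift along the tool's x, y, z in mm, then the turn, a rotation vector about the tool's x, y, z in rad, then the finger opening in mm, from 0 to 91.2. A call has 1 to 10 rows; each row is the pose to reach, as a shift and turn from the pose commanded when the call began, along the tool's axes at that moment; what a row does not reach only later rows make up. A row lasts 1/10 s, in which the tool goes at most 50 mm and 8.59 degrees, less where a joint would pass 70% of its speed; a pose out of reach is approached as far as the arm can. A call with a gripper value outside its range is refused whole. The fingers move at their own pace and stop on an object; FORCE is the grip in N (left out, the last holds). Time passes only in rows, so rows that repeat a pose let the fingers close. It gives the time, the measured TCP pose, the force and the opening at its end, in the units of the state.
- status.observe(): the state, without advancing time (a new reading comes with each control period).
- get_image(name): name is "scene" or "top" or "wrist"; returns (picture, depth): 480x640x3 uint8, red, green, blue; 480x640 float32, mm along the optical axis (not along the pixel's ray), 0 where there is no reading.
- get_calibration(name): a dict with "fx", "fy", "cx", "cy" (pixels), "k1" (the pictures are not rectified: a ray, as slopes to the right and down, at radius r is drawn at 1 + k1 r^2 times it, then the intrinsics apply), "eye" and "orientation" of the camera in the world. Camera axes: x right, y down, z forward; pixel columns grow to the right and rows downward; lengths in mm; the calibration is good to about 2 mm. A picture is of the moment at which its call begins: read the wrist's pose just before it. get_calibration takes no time and is no camera call; for the wrist camera it gives the pose at the moment of the call.
- job.sign_off(): hands the job in, once; it reports no verdict.
The state is a dict: "time_s": time; "q": joint angles; "dq": joint speeds; "joint_efforts": joint torques, N m; "position": TCP position; "ee_rot": TCP orientation; "ft_force": force on the tool from outside, world axes, zero at the start; "ft_torque": the same for the moment, N m; "grip_width": finger opening in mm.
Only numpy, scipy, OpenCV 4.12 (cv2) and the standard library are available. Lean on these libraries where they do the work, as an engineer would, in place of code of your own. Each camera call takes 0.05 s, during which the arm holds its last target.

## Working session

There is one attempt and no reset: what is moved stays moved. The work goes in short steps, Python scripts to look and compute and a shell command to move; the robot and the scene stay as the last step left them, time stands still between calls to the robot, and variables do not carry over. Pictures are saved under pics/ and viewed, and the job is handed in when it is done.

```bash
mkdir -p pics
python3 - <<'E'
from station import status,get_image,get_calibration
import cv2
s=status.observe();print(s)
for n in("scene","top","wrist"):
    im,d=get_image(n);cv2.imwrite(f"pics/{n}0.png",im[:,:,::-1]);print(n,get_calibration(n))
E
```

```text
{'time_s': 0.0, 'q': array([ 1.19670156e+00,  3.79400946e-01,  1.73476512e+00, -2.34440546e-05,
        1.02850927e+00, -3.33396320e-02]), 'dq': array([-0.00074441,  0.00054939, -0.00130557,  0.00137114, -0.00037008,
       -0.00056912]), 'joint_efforts': array([ 1.71575307e-04, -7.63736916e+01, -4.34367621e+01,  6.51091081e-02,
        4.23520524e-02, -1.57407299e-04]), 'position': array([233.83316265, 659.37538989, 213.30134166]), 'ee_rot': array([-0.40820286,  0.57785102,  0.40777037,  0.57721915]), 'ft_force': array([-0.43047624,  0.99000757,  0.07437479]), 'ft_torque': array([ 0.03046185, -0.00238466,  0.03369124]), 'grip_width': 91.38932755633043}
scene {'fx': 560.4254291236621, 'fy': 560.4254291236621, 'cx': 320.68311337397773, 'cy': 245.7690039093794, 'k1': -0.13353253742153, 'eye': array([1285.88569505, -408.95397391,  764.39141388]), 'orientation': array([ 0.76696147,  0.46482757, -0.23067814, -0.37748249])}
top {'fx': 589.5736020192282, 'fy': 589.5736020192282, 'cx': 326.14446422191077, 'cy': 247.72384964759576, 'k1': -0.09413254573741224, 'eye': array([ 377.57053005,   -9.20583186, 1386.07380465]), 'orientation': array([-0.69855047,  0.71387769, -0.03449811,  0.03486782])}
wrist {'fx': 396.91235518491703, 'fy': 396.91235518491703, 'cx': 312.18465802055414, 'cy': 239.64523568987232, 'k1': -0.08394879087680183, 'eye': array([161.14486025, 686.37516484, 383.7021017 ]), 'orientation': array([0.80899185, 0.57164412, 0.07797731, 0.11258206])}
```

View pics/scene0.png

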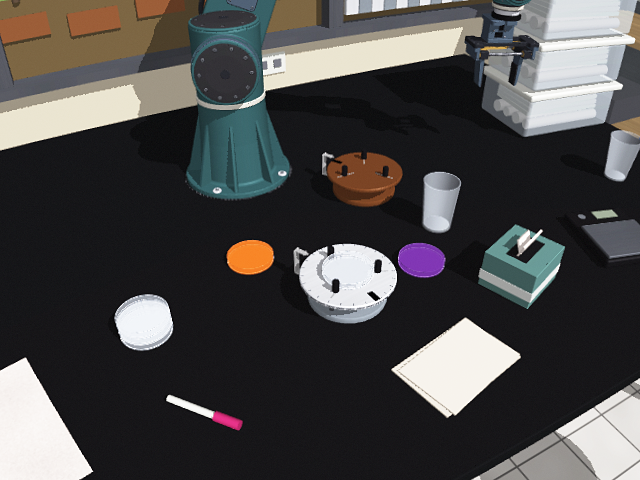

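View pics/top0.png

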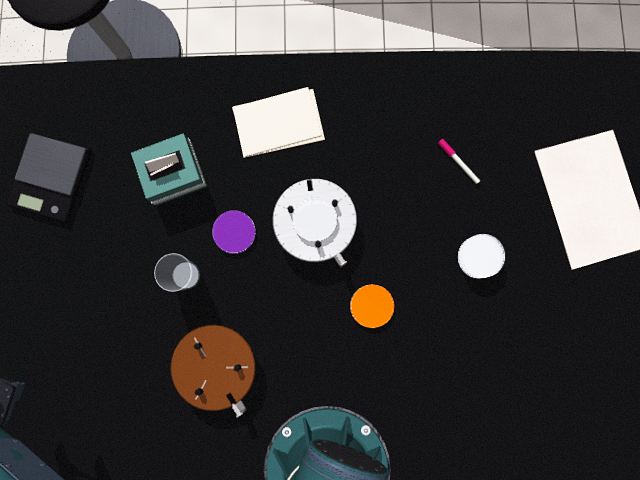

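View pics/wrist0.png

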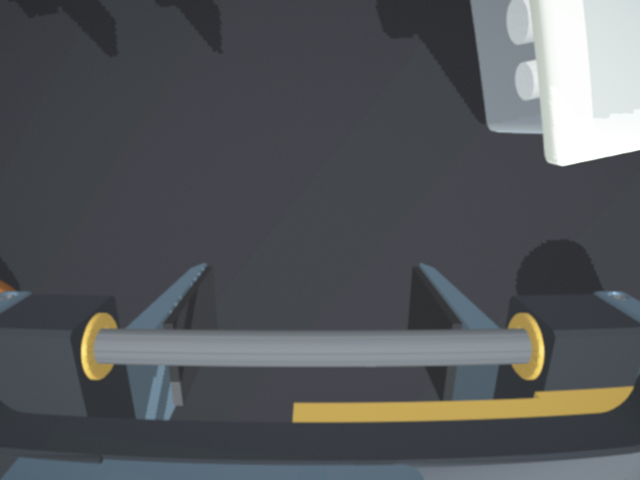

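Candidates: the white/aluminium turntable at top (315,220) and the brown one at (212,367). The aluminium one with the clear dish fits the description, so I'll measure it and look at a crop.

```bash
cat > h.py <<'E'
import numpy as np,cv2
from scipy.spatial.transform import Rotation as R
from station import status,get_image,get_calibration
def ray(c,u,v):
    x=(u-c['cx'])/c['fx'];y=(v-c['cy'])/c['fy']
    K=np.array([[c['fx'],0,c['cx']],[0,c['fy'],c['cy']],[0,0,1]])
    p=cv2.undistortPoints(np.array([[[u,v]]],float),K,np.array([c['k1'],0,0,0,0]))[0,0]
    return R.from_quat(c['orientation']).apply([p[0],p[1],1])
def onz(c,u,v,z):
    d=ray(c,u,v);e=c['eye'];return e+d*(z-e[2])/d[2]
def proj(c,P):
    K=np.array([[c['fx'],0,c['cx']],[0,c['fy'],c['cy']],[0,0,1]])
    p=R.from_quat(c['orientation']).inv().apply(np.array(P,float)-c['eye'])
    return cv2.projectPoints(p.reshape(-1,1,3),np.zeros(3),np.zeros(3),K,np.array([c['k1'],0,0,0,0]))[0].reshape(-1,2)
E
python3 - <<'E'
from h import *
im=cv2.imread('pics/top0.png')
cv2.imwrite('pics/crop0.png',cv2.resize(im[165:275,255:375],None,fx=5,fy=5,interpolation=cv2.INTER_CUBIC))
im=cv2.imread('pics/scene0.png')
cv2.imwrite('pics/crop1.png',cv2.resize(im[230:330,280:410],None,fx=5,fy=5,interpolation=cv2.INTER_CUBIC))
E
```

```text
(no output)
```

View pics/crop0.png

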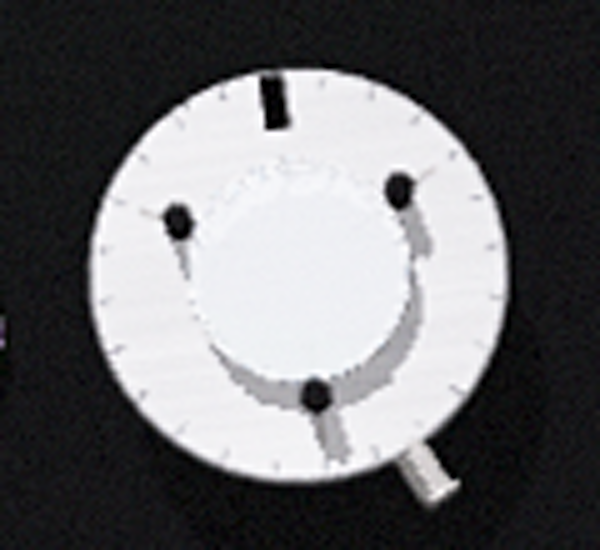

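View pics/crop1.png

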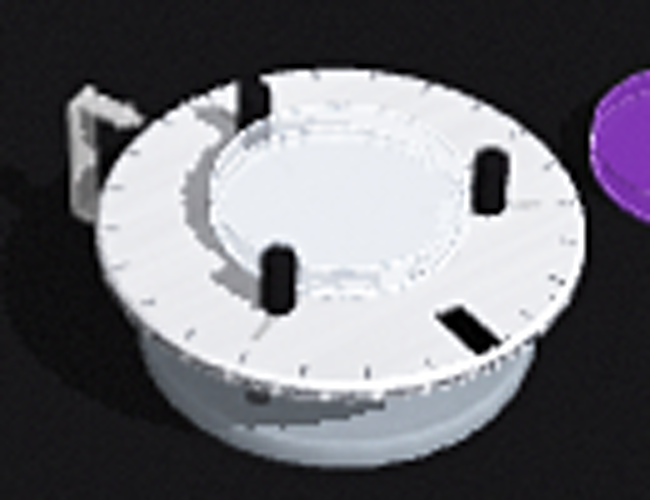

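The crop confirms it: an aluminium disc with three black pegs and a clear dish, mark at top pixel (309.7,185.5), pointer at (341,259).

Run:
```python
from h import *
c=get_calibration("top")
im=cv2.imread('pics/top0.png').astype(int)
g=im.max(2)
sub=np.zeros(g.shape,np.uint8);sub[165:275,255:375]=(g[165:275,255:375]>110)
sub=cv2.morphologyEx(sub,cv2.MORPH_OPEN,np.ones((13,13)))
cn=max(cv2.findContours(sub,cv2.RETR_EXTERNAL,cv2.CHAIN_APPROX_NONE)[0],key=cv2.contourArea)[:,0]
P=np.array([onz(c,u,v,60) for u,v in cn])[:,:2]
A=np.c_[2*P,np.ones(len(P))];s=np.linalg.lstsq(A,(P**2).sum(1),rcond=None)[0]
C=s[:2];print("center",C,"r",np.sqrt(s[2]+C@C))
def crop(x,y):return 255+(x+.5)/5-.5,165+(y+.5)/5-.5
def pol(n,p):
    d=p[:2]-C;print(n,p[:2].round(1),"r",np.hypot(*d).round(1),"ang",np.degrees(np.arctan2(d[1],d[0])).round(1))
pol("mark mid",onz(c,*crop(273,102),60))
pol("mark out",onz(c,*crop(271,78),60))
for x,y in((179,221),(399,190),(316,396)):pol("peg",onz(c,*crop(x,y),86))
pol("ptr inner",onz(c,*crop(410,455),72));pol("ptr outer",onz(c,*crop(443,490),72))
for n,u,v,z in(("purple",234,232,10),("orange",372,306,10),("cup base",182,275,0),("cup rim",173,272,120),("tissue",167,163,85),("paper",279,122,5),("stack",481,256,48),("brown",212,367,60)):pol(n,onz(c,u,v,z))
s=status.observe();print(R.from_quat(s['ee_rot']).as_matrix().round(3))
```

```text
center [570.31526051  15.4824486 ] r 91.46622718848188
mark mid [653.1  25.7] r 83.4 ang 7.0
mark out [664.3  26.4] r 94.6 ang 6.6
peg [594.6  68. ] r 57.8 ang 65.2
peg [606.4 -30.5] r 58.5 ang -51.9
peg [514.7   8.4] r 56.1 ang -172.7
ptr inner [488.7 -32.9] r 94.9 ang -149.3
ptr outer [472.7 -47.3] r 116.0 ang -147.2
purple [555.  206.4] r 191.6 ang 94.6
orange [ 374.6 -113.6] r 234.5 ang -146.6
cup base [456.6 332.5] r 336.8 ang 109.7
cup rim [456.7 322.6] r 327.5 ang 110.3
tissue [706.8 347.2] r 358.7 ang 67.6
paper [821.3  97.4] r 264.0 ang 18.1
stack [ 482.5 -364.3] r 389.8 ang -103.0
brown [246.1 250.7] r 400.5 ang 144.0
[[-0.    -0.942  0.334]
 [-0.001  0.334  0.942]
 [-1.     0.    -0.001]]
```

```bash
python3 -m pendant '[[[0,-24,-20,0,0,0,0],[0,-48,-40,0,0,0,0],[0,-72,-60,0,0,0,0],[0,-96,-80,0,0,0,0],[0,-120,-100,0,0,0,0],[0,-146,-123,0,0,0,0],[0,-171,-143,0,0,0,0],[0,-195,-164,0,0,0,0],[0,-219,-184,0,0,0,0],[0,-244,-205,0,0,0,0]]]' 20
python3 -m pendant '[[[0,-24,-20,0,0,0,0],[0,-48,-40,0,0,0,0],[0,-72,-60,0,0,0,0],[0,-96,-80,0,0,0,0],[0,-120,-100,0,0,0,0],[0,-146,-123,0,0,0,0],[0,-171,-143,0,0,0,0],[0,-195,-164,0,0,0,0],[0,-219,-184,0,0,0,0],[0,-244,-205,0,0,0,0]]]'
python3 -m pendant '[[[0,0,0,0,0,0,0],[0,0,0,0,0,0,0]]]'
python3 - <<'E'
from h import *
for n in("scene","top","wrist"):
    im,d=get_image(n);cv2.imwrite(f"pics/{n}1.png",im[:,:,::-1])
s=status.observe();print(s['position'],s['time_s'],R.from_quat(s['ee_rot']).as_matrix().round(3),s['ft_force'])
E
```

```text
time_s: 1.15
position: [395.8, 383.8, 213.9]
ee_rot: [-0.408, 0.578, 0.408, 0.577]
ft_force: [-0.6, 0.2, -0.3]
grip_width: 13.7
time_s: 2.15
position: [557.3, 109.0, 213.8]
ee_rot: [-0.408, 0.578, 0.408, 0.577]
ft_force: [0.6, 0.9, -0.2]
grip_width: 0.5
time_s: 2.35
position: [556.8, 109.9, 213.7]
ee_rot: [-0.407, 0.578, 0.408, 0.578]
ft_force: [-1.0, -0.5, -0.3]
grip_width: 0.4
[556.33306126 110.92201146 213.8103224 ] 2.5 [[-0.    -0.943  0.334]
 [ 0.     0.334  0.943]
 [-1.     0.    -0.   ]] [ 0.08685438 -0.87460028  1.03526751]
```

View pics/scene1.png

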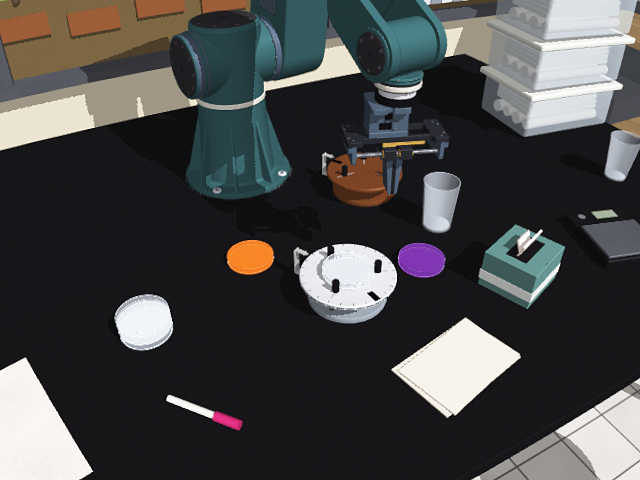

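View pics/wrist1.png

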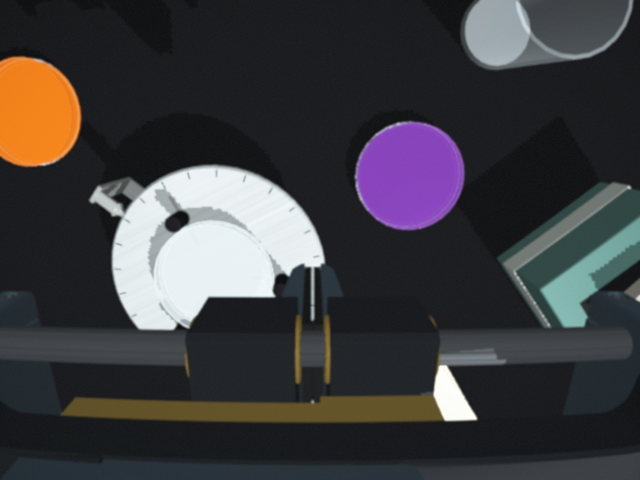

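```bash
cat >> h.py <<'E'
C=np.array([571.7,15.4])
def ringpt(a,r,z=60,C=C):
    a=np.radians(a);return np.stack([C[0]+r*np.cos(a),C[1]+r*np.sin(a),z+0*a],-1)
def prof(img,c,C=C):
    a=np.arange(0,360,.5);g=img.max(2).astype(np.float32)
    rs=np.arange(70,92,2.)
    acc=np.array([cv2.remap(g,*[x.reshape(-1,1).astype(np.float32) for x in proj(c,ringpt(a,r,C=C)).T],cv2.INTER_LINEAR)[:,0] for r in rs])
    return a,acc
def mark(img,c,C=C):
    a,acc=prof(img,c,C)
    m=acc.max(0)          # dark at every radius
    w=np.clip(150-m,0,None); 
    k=int(np.argmax(np.convolve(np.r_[w[-8:],w,w[:8]],np.ones(17),'valid')))
    idx=(np.arange(k-12,k+13))%720
    if w[idx].sum()<100:return None
    off=(w[idx]*np.arange(-12,13)).sum()/w[idx].sum()
    return ((k+off)*.5+180)%360-180
E
python3 - <<'E'
from h import *
for n in("scene0","top0","scene1"):
    c=get_calibration(n[:-1]);im=cv2.imread(f'pics/{n}.png')
    print(n,mark(im,c))
    o=im.copy()
    S=6
    x0,y0=(280,225) if n[0]=='s' else (255,165)
    o=cv2.resize(im[y0:y0+100,x0:x0+130],None,fx=S,fy=S,interpolation=cv2.INTER_CUBIC)
    def dot(p,col):
        for u,v in proj(c,p):cv2.circle(o,(int((u-x0+.5)*S),int((v-y0+.5)*S)),2,col,-1)
    dot(ringpt(np.arange(0,360,5.),95),(0,0,255))
    for a,col in((-146,(0,255,0)),(-150,(255,0,0)),(-154,(255,0,255))):dot(ringpt(np.array([a]*3),np.array([90.5,105,121]),72),col)
    dot(np.r_[[ [*(C+58*np.array([np.cos(t),np.sin(t)])),86] for t in np.radians([67,187,307])]],(0,255,255))
    cv2.imwrite(f'pics/ov_{n}.png',o)
E
```

```text
scene0 9.779677110681718
top0 7.027642144824711
scene1 9.783051912961241
```

View pics/ov_scene0.png

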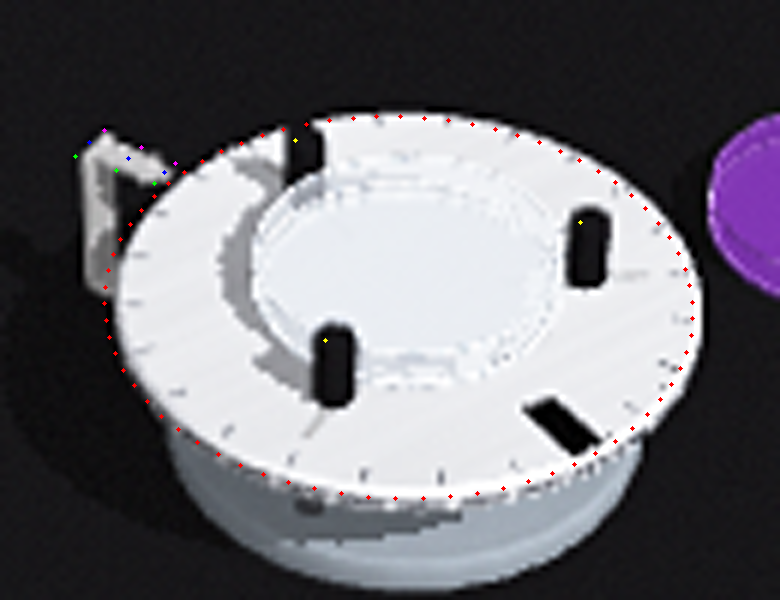

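View pics/ov_top0.png

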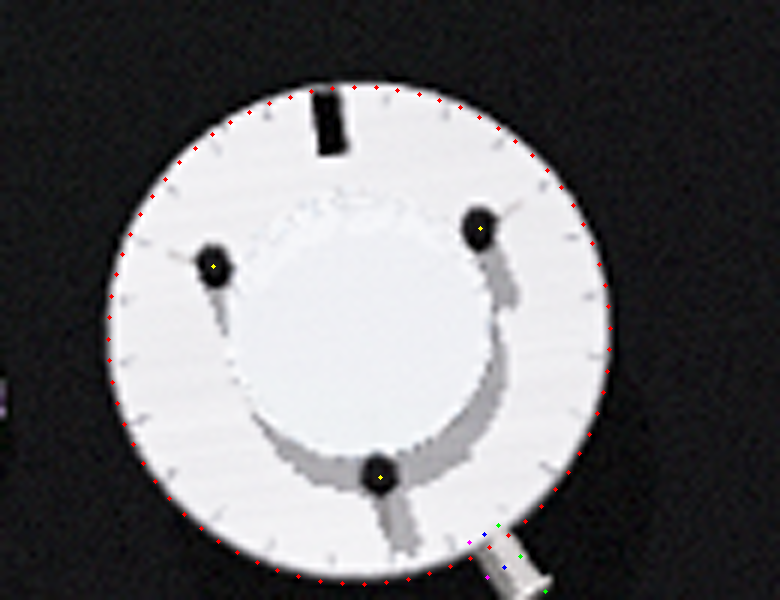

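Overlay: top ring fits; the scene ring is off by about 1.5 px (calibration), pointer is about -148° and mark about 7°. I'll refit the centre for the scene camera.

Run:
```python
from h import *
c=get_calibration("scene");im=cv2.imread('pics/scene0.png')
M=R.from_quat(c['orientation']).as_matrix();r=M[:2,0];r/=np.hypot(*r);print("right",r)
f=-np.array([r[1],-r[0]])
for k in(0,2,3,4):
  for j in (-2,0,2): 
    Cs=C+k*r+j*f
    # mean brightness just inside / outside rim => fit
    g=im.max(2).astype(np.float32);a=np.arange(0,360,2.)
    s=lambda rr:cv2.remap(g,*[x.reshape(-1,1).astype(np.float32) for x in proj(c,ringpt(a,rr,C=Cs)).T],cv2.INTER_LINEAR)[:,0]
    print(k,j,Cs.round(1),mark(im,c,Cs),"in",s(92.).mean().round(1),"out",s(98.).mean().round(1))
```

```text
right [0.4614478  0.88716736]
0 -2 [573.5  14.5] 10.48436654149262 in 203.3 out 122.5
0 0 [571.7  15.4] 9.779677110681718 in 204.7 out 111.6
0 2 [569.9  16.3] 8.954923395770862 in 197.0 out 106.4
2 -2 [574.4  16.3] None in 225.8 out 97.6
2 0 [572.6  17.2] 8.54558334066715 in 228.9 out 77.6
2 2 [570.8  18.1] 7.9634124951766125 in 220.4 out 76.7
3 -2 [574.9  17.1] None in 231.7 out 93.5
3 0 [573.1  18.1] 7.889795238411466 in 234.5 out 72.6
3 2 [571.3  19. ] 7.3945096394507175 in 227.4 out 72.1
4 -2 [575.3  18. ] None in 233.3 out 94.0
4 0 [573.5  18.9] 6.939715324184988 in 236.9 out 72.6
4 2 [571.8  19.9] 6.78217328865486 in 230.3 out 71.1
```

```bash
sed -i 's/^C=np.array.*/C=np.array([571.7,15.4])\nCs=np.array([573.3,18.5])/' h.py
python3 -m pendant '[[[35,0,2,0,0,0,0],[70,0,2,0,0,0,0],[105,0,2,0,0,0,0],[130,0,2,0,0,0,0],[145,0,2,0,0,0,0],[145,0,2,0,0,0,0],[145,0,2,0,0,0,0]]]'
python3 - <<'E'
from h import *
im,d=get_image("scene");cv2.imwrite("pics/scene2.png",cv2.resize(im[150:350,260:500,::-1],None,fx=3,fy=3))
print(mark(im[:,:,::-1],get_calibration("scene"),Cs))
s=status.observe();print(s['position'],s['time_s'],s['ft_force'])
E
```

```text
time_s: 3.2
position: [557.9, 112.5, 69.7]
ee_rot: [-0.408, 0.577, 0.408, 0.578]
ft_force: [0.6, 0.1, 0.0]
grip_width: 0.4
7.497364647192342
[558.30599918 112.4801461   70.21051631] 3.25 [ 0.08121199 -0.80648646 -0.63834969]
```

View pics/scene2.png

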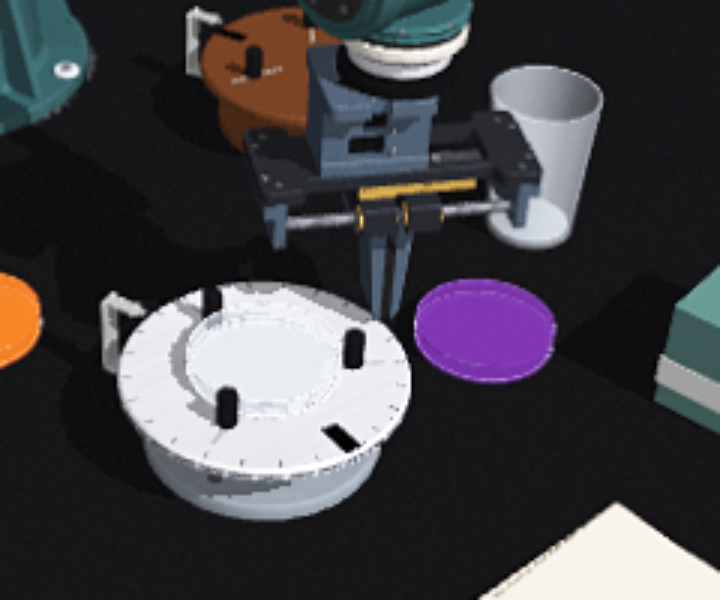

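```bash
python3 -m pendant '[[[3,-12,-4,0,0,0,0],[6,-15,-4,0,0,0,0],[6,-15,-4,0,0,0,0]]]'
for i in 1; do python3 -m pendant '[[[1.5,0,0,0,0,0,0],[2,0,0,0,0,0,0]]]'; done
python3 -m pendant '[[[1,0,0,0,0,0,0],[2,0,0,0,0,0,0]]]'
```

```text
time_s: 3.55
position: [571.2, 102.9, 63.1]
ee_rot: [-0.408, 0.577, 0.408, 0.578]
ft_force: [-1.5, 0.2, 0.6]
grip_width: 0.2
time_s: 3.75
position: [570.2, 103.3, 60.8]
ee_rot: [-0.408, 0.578, 0.408, 0.578]
ft_force: [-0.2, -0.1, -0.7]
grip_width: 0.6
time_s: 3.95
position: [571.6, 103.5, 60.2]
ee_rot: [-0.408, 0.577, 0.408, 0.578]
ft_force: [-1.4, -2.4, 24.8]
grip_width: 0.2
```

```bash
python3 -m pendant '[[[-0.7,0,0,0,0,0,0],[-0.7,-4,0,0,0,0,0],[-0.7,-13,0,0,0,0,0],[-0.7,-28,0,0,0,0,0],[-0.7,-45,0,0,0,0,0],[-5,-62,1,0,0,0,0],[-12,-72,3,0,0,0,0],[-14,-68,4,0,0,0,0],[-14,-58,4,0,0,0,0],[-14,-48,4,0,0,0,0]]]'
python3 - <<'E'
from h import *
c=get_calibration("scene")
for i in range(4):
    t=status.observe()['time_s'];im,d=get_image("scene");print(t,mark(im[:,:,::-1],c,Cs))
cv2.imwrite("pics/scene3.png",cv2.resize(im[150:350,260:500,::-1],None,fx=3,fy=3))
s=status.observe();print(s['position'],s['time_s'],s['ft_force'])
E
```

```text
time_s: 4.95
position: [615.0, 91.5, 72.5]
ee_rot: [-0.408, 0.578, 0.408, 0.577]
ft_force: [-0.2, 0.6, 0.7]
grip_width: 0.1
4.95 -80.6113338358445
5.0 -85.98535239817897
5.05 -91.52252837033035
5.1 -96.93181957458285
[616.23873531  91.36475422  72.93210423] 5.15 [0.38279549 0.60730309 0.21243793]
```

View pics/scene3.png

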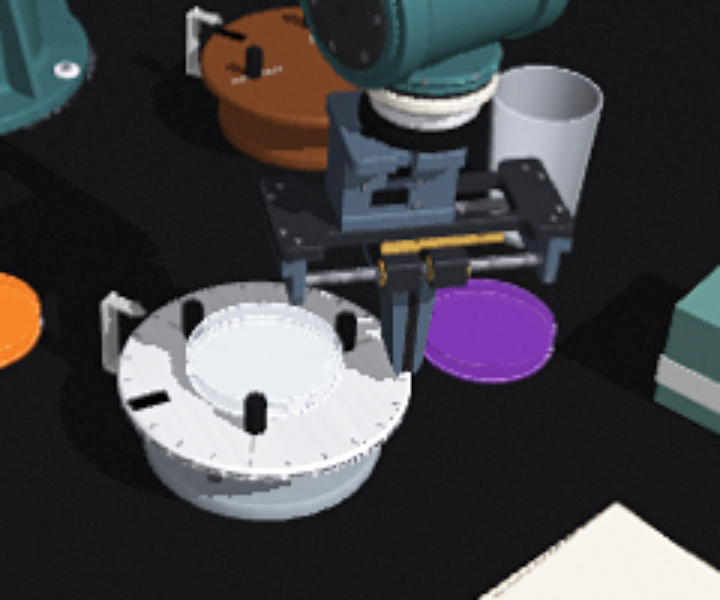

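```bash
python3 -m pendant '[[[5,0,0,0,0,0,0]]]'; python3 -m pendant '[[[5,0,0,0,0,0,0]]]'
python3 -m pendant '[[[0,0,0,0,0,0,0]]]'
python3 - <<'E'
from h import *
c=get_calibration("scene")
for i in range(4):
    t=status.observe()['time_s'];im,d=get_image("scene");print(t,mark(im[:,:,::-1],c,Cs))
s=status.observe();print(s['position'],s['time_s'],s['ft_force'])
E
```

```text
time_s: 5.25
position: [617.3, 91.2, 68.3]
ee_rot: [-0.408, 0.577, 0.408, 0.578]
ft_force: [0.4, -0.7, 0.0]
grip_width: 0.4
time_s: 5.35
position: [617.1, 91.0, 62.6]
ee_rot: [-0.408, 0.577, 0.408, 0.578]
ft_force: [0.1, 0.5, 0.2]
grip_width: 0.9
time_s: 5.45
position: [616.5, 90.9, 62.0]
ee_rot: [-0.408, 0.578, 0.408, 0.577]
ft_force: [-0.1, 0.2, -0.5]
grip_width: 0.6
5.45 -133.90422600149122
5.5 -139.48514105868185
5.55 -144.12302151731024
5.6 -149.30133889892443
[617.03755614  90.99535162  62.9086336 ] 5.65 [0.53980765 0.56799804 0.12387265]
```

```bash
for i in 1 2 3; do python3 -m pendant '[[[0,0,0,0,0,0,0],[0,0,0,0,0,0,0],[0,0,0,0,0,0,0],[0,0,0,0,0,0,0],[0,0,0,0,0,0,0],[0,0,0,0,0,0,0],[0,0,0,0,0,0,0],[0,0,0,0,0,0,0],[0,0,0,0,0,0,0],[0,0,0,0,0,0,0]]]' | head -2; done
cat > m.py <<'E'
from h import *
from scipy.integrate import solve_ivp
c=get_calibration("scene");T=[];A=[]
for i in range(4):
    T.append(status.observe()['time_s']);im,d=get_image("scene");m=mark(im[:,:,::-1],c,Cs);A.append(np.nan if m is None else m)
    print(T[-1],m)
cv2.imwrite(f"pics/m{T[-1]:.2f}.png",cv2.resize(im[150:350,260:500,::-1],None,fx=3,fy=3))
s=status.observe();print(s['position'],s['time_s'],s['ft_force'])
T=np.array(T);ok=~np.isnan(A)
A=np.degrees(np.unwrap(np.radians(np.array(A)[ok])));p=np.polyfit(T[ok]-T[-1],A,1);w=-np.radians(p[0]);print("w",w)
dist=np.radians((p[1]+148)%360)
r=solve_ivp(lambda t,y:[y[1],-.09*y[1]-.06],[0,10],[0,w],events=lambda t,y:y[0]-dist,max_step=.05)
print("dist deg",np.degrees(dist),"cross at",r.t_events[0]+T[-1],"w then",[y[1] for y in r.y_events[0]])
E
python3 m.py
```

```text
time_s: 6.65
position: [616.9, 91.0, 62.9]
time_s: 7.65
position: [616.9, 91.1, 62.9]
time_s: 8.65
position: [616.9, 91.0, 63.0]
8.65 -53.793724175918385
8.7 -57.1757204502519
8.75 -60.94353319988852
8.8 -65.12527734684244
[616.94277486  91.05897025  62.96864602] 8.85 [-0.13469969  1.03682798 -0.49329258]
w 1.3181589493441255
dist deg 83.07606536741334 cross at [9.99306961] w then [np.float64(1.116079194180346)]
```

```bash
python3 -m pendant '[[[0,0,0,0,0,0,0],[0,0,0,0,0,0,0],[0,0,0,0,0,0,0],[0,0,0,0,0,0,0],[0,0,0,0,0,0,0]]]' | head -2
python3 m.py
```

```text
time_s: 9.35
position: [616.9, 91.0, 62.9]
9.35 -103.84093610953903
9.4 -107.3090893096441
9.45 -110.69891730008987
9.5 -113.93994166707046
[616.91327699  91.04921975  62.94127215] 9.55 [-0.68556332 -0.25747301 -0.55579266]
w 1.1758927079558608
dist deg 33.99975220395814 cross at [10.02368163] w then [np.float64(1.091065124124513)]
```

```bash
python3 -m pendant '[[[0,0,0,0,0,0,0],[0,0,0,0,0,0,0],[0,0,0,0,0,0,0],[0,0,0,0,0,0,0],[3.5,0,0,0,0,0,0],[3.5,0,0,0,0,0,0],[3.5,0,0,0,0,0,0],[3.5,0,0,0,0,0,0]]]'
python3 m.py; ls pics/m10*
python3 - <<'E'
from h import *
for n in("top","wrist"):
    im,d=get_image(n);cv2.imwrite(f"pics/{n}9.png",im[:,:,::-1])
im=cv2.imread("pics/top9.png");cv2.imwrite('pics/top9c.png',cv2.resize(im[165:275,255:375],None,fx=5,fy=5,interpolation=cv2.INTER_CUBIC))
print(mark(im,get_calibration("top"),C))
E
```

```text
time_s: 10.35
position: [617.9, 91.0, 60.2]
ee_rot: [-0.408, 0.577, 0.408, 0.578]
ft_force: [-0.2, -2.2, 10.9]
grip_width: 0.3
10.35 -148.9054491309795
10.4 -148.91646182944697
10.45 -148.89459633415834
10.5 -148.91328918509032
[617.88866728  90.95788321  60.24885015] 10.55 [-0.70875352 -2.26110266 11.03062003]
w 5.775877587035282e-05
dist deg 359.0923026800247 cross at [] w then []
pics/m10.50.png
178.3236919677538
```

View pics/m10.50.png

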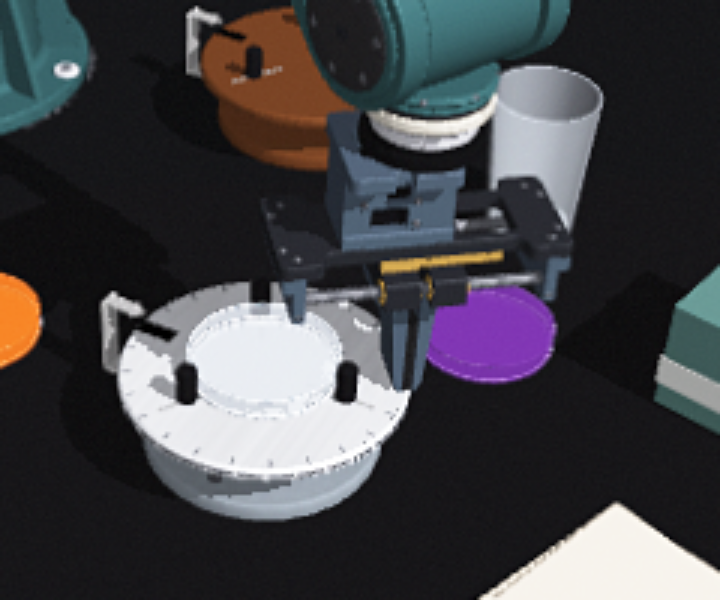

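View pics/top9c.png

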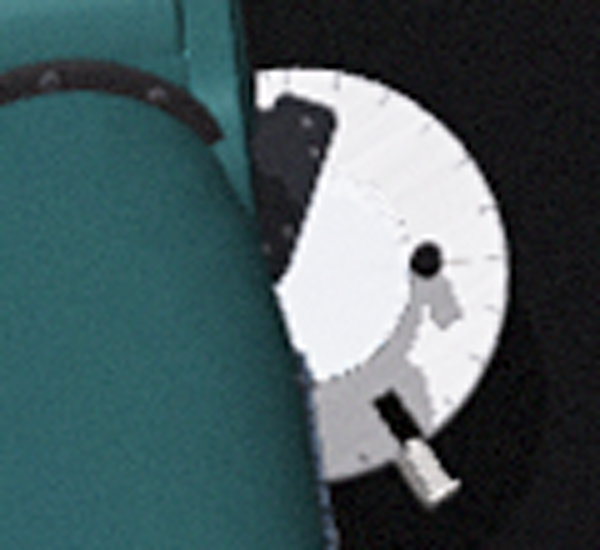

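View pics/wrist9.png

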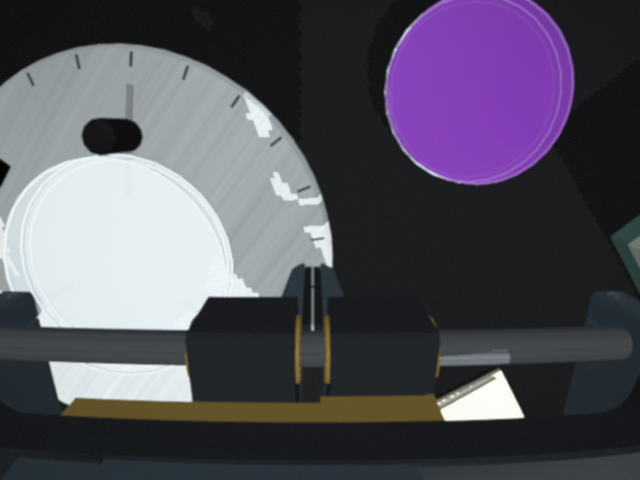

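In the top crop the mark at (398,415) lines up with the pointer at (430,475). The dish sits between its pegs and the finger at scene-crop (405,385) presses on the bare rim with about 11 N. The disc has been still for over 0.3 s, so I'm handing in.

```bash
python3 -c "
from station import job;print(job.sign_off())"
```

```text
the job is handed in; nothing more can be done
None
```

I flicked the disc clockwise by sweeping a fingertip along its rim, then lifted off. It ran free at about 1.9 rad/s and the mark went past the pointer once. On the next pass, at about 1.1 rad/s, I braked it with the shut fingertips on the bare rim. I handed in at about 10.6 s, still pressing.

**Last checks:**
- **Mark:** it rests at -148.9° against a pointer measured at about -148°, so about 1° off where 9.5° is allowed. Four scene pictures showed no movement.
- **Fingertip:** it presses on the rim with about 11 N and stands well clear of the pegs.
- **Dish and bystanders:** the dish is seated between its pegs. The fingers came near none of the bystanders; I judged this from the pictures and did not re-measure their positions.

**Disagreements:**
- **Camera calibration:** the scene and top cameras disagreed by about 3 mm on the disc's centre. I used a separate centre for the scene camera.
- **Final top-camera reading:** the automatic mark reading from the top camera (178°) was wrong because the arm covered part of the disc. The top picture itself shows the mark in line with the pointer.

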